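# Clear the scraper off the die case and hold its lid open

## Task

A flat scraper has been left lying on the shut lid of the die case. With the lid still shut, put the scraper away: slide its blade flat, tip first, into the slot in the front of the tool block until it is fully home, and let go of it; then raise the lid, which has a bar handle on its front edge, to 60 degrees from shut and finish while still holding it there, so that someone can take out the dies (the lid falls shut if let go). Leave the other things on the bench where they are.

Things in the scene. Friction and masses are not known exactly. Their poses are not given: they have to be found in the camera images.
- case: Grey plastic die case, fixed to the bench, an open box 170 (x) x 260 (y) x 75 mm high with a lid on it. Origin: centre of its underside. Its -x side is the front (towards the robot, within about 15 degrees) and its lid is hinged along the rear (+x) top edge.
- lid (a joint): Hinge angle of the case's lid, rad: 0 shut, grows as the front edge rises (1.047 = 60 degrees), stop at 1.75. The lid is a plain grey plate 170 x 260 x 10 mm, 0.28 to 0.46 kg, its underside 75.5 mm above the bench when shut; its top (85.5 mm) is flat. It swings freely and falls shut below about 90 degrees if not held.
- lid_hinge (a point): Point on the lid's hinge line, at its middle; 85 mm behind the case's centre (case +x) and 75.5 mm above the bench. The hinge line runs along the case's y axis. Site axes turn with the lid.
- lid_bar (a point): Middle of the lid's bar handle, on the bar's axis: round steel bar 12 mm thick, 120 mm long along the case's y, carried by a rod at each end from the lid's front edge. Lid shut: the axis lies 40 mm in front of that edge, 210 mm from the hinge line, 5 mm above the lid's underside, 80.5 mm above the bench, free air below it. The bar can turn between the fingers. Site axes turn with the lid.
- block: Dark grey plastic tool block, fixed to the bench, 120 (x) x 100 (y) x 65 mm high. Origin: centre of its underside. The slot is open in its -x face, which looks to the robot within about 15 degrees. A slit 14 mm wide along the middle of its top shows the slot from above; the slit runs from the front face to 18 mm short of the back face.
- slot_mouth (a point): Middle of the bottom edge of the slot's mouth, on the block's front face (60 mm in front of its centre), on the slot's floor 35 mm above the bench. The slot is level, 50 mm wide (y), 14 mm high and 102 mm deep, running along the block's +x. Axes as the block's.
- scraper: Flat scraper, 0.1 to 0.2 kg: steel blade 90 long x 40 wide x 4 mm thick, black handle 90 x 24 wide x 22 mm tall, flush underneath. Origin: underside, middle line, where blade meets handle; x points to the blade's tip (handle from x = 0 to -90), z up; centre of mass near x = 15. Starts flat on the lid, blade within 25 degrees of the case's +y. Fully home, the handle's end meets the block's face.
- scraper_tip (a point): Middle of the blade's front edge at the underside, 90 mm along +x from the scraper's origin. Axes as the scraper's.
- die_a: Loose steel die standing upright, 34 mm across its foot, 78 mm tall, beside the block. Bystander; origin at the underside's centre.
- die_b: Loose steel die standing upright, 34 mm across its foot, 93 mm tall, behind the block. Bystander; origin at the underside's centre.
- collar: Loose black ring lying flat, 52 mm outside, 14 mm high, beside the block. Bystander; origin at the underside's centre.
- jar: Loose small closed jar, 40 mm across, 50 mm tall, behind and to the left of the block. Bystander; origin at the underside's centre. (The bottles, carton and tray at the far edge are fixed.)
There are look-alikes about, which are no part of the job. Of the things that look like the scraper, the middle-sized one is meant.

How it is judged (in metres and radians):
On the way, in this order (a step that is already met when the one before it is completed fails the run):
1. with the lid shut, the scraper is fully home in the slot and let go (x of scraper_tip in the frame of slot_mouth above 0.08 m and y of scraper_tip in the frame of slot_mouth between -0.01 and 0.01 m and z of scraper_tip in the frame of slot_mouth between -0.006 and 0.014 m and angle between the x axis of scraper and the x axis of block, either way round below 0.15 rad and contact force between scraper and the arm below 0.05 N and contact force between scraper and the fingers below 0.05 N and value of joint lid below 0.1 rad), for 0.2 s.
2. the robot has raised the lid past 30 degrees (value of joint lid above 0.52 rad and (contact force between case and the fingers above 0.3 N or contact force between case and the arm above 0.3 N)), for 0.1 s.
At the end, for the whole second after the job is handed in: The robot holds the lid (contact force above 0.3 N) still at 60 degrees, within 7; the scraper lies in the slot, untouched by the robot, its tip at least 80 mm inside the mouth, within 10 mm of the slot's middle line, and in line with the slot within 0.15 rad (value of joint lid between 0.925 and 1.17 rad and velocity of joint lid between -0.1 and 0.1 rad/s and (contact force between case and the fingers above 0.3 N or contact force between case and the arm above 0.3 N) and x of scraper_tip in the frame of slot_mouth above 0.08 m and y of scraper_tip in the frame of slot_mouth between -0.01 and 0.01 m and z of scraper_tip in the frame of slot_mouth between -0.006 and 0.014 m and angle between the x axis of scraper and the x axis of block, either way round below 0.15 rad and contact force between scraper and the arm below 0.05 N and contact force between scraper and the fingers below 0.05 N); the arm keeps its last pose, push and grip.
It fails at once if a bystander is pushed more than 30 mm or knocked over (distance of any of die_a, die_b, collar, jar from where it was at the start of the episode above 0.03 m or angle between any of die_a, die_b, collar, jar's own z axis and vertical above 0.6 rad).
It also fails if it takes over 61 s, if anything falls off the work surface, if the arm or the gripper's body presses on something with over 40 N, if the wrist force passes 120 N, or if a joint passes its speed limit or range.

## Robot

A 7-joint arm with a two-finger parallel gripper is mounted at the origin on the work surface. World frame = base frame: x ahead of the robot, y to its left, z up, the work surface at z = 0. Lengths are in mm, angles in rad, forces in N, time in s.
With the tool pointing down it reaches from about 375 to 925 mm from the base axis. Payload 3.1 kg.
Tool frame: the origin (TCP) lies at the centre of the arm's flange, where the gripper is bolted on; the fingertips stand 173 mm ahead of it and the grasp point (between the pads) lies 155 mm ahead of it (ctrl.tip_extent is the z of the fingertips in the tool frame, in mm); z points along the fingers, y is the line along which they close (so a half turn about z gives the same grasp; the last joint's range is limited). The gripper opens to 85 mm and grips with 20 to 120 N. Pads are 22 mm wide; open, the fingers measure 114 mm over their backs; the gripper's body (76 mm by 85 mm) begins 54 mm behind the grasp point. The pads swing forward as they close: fully open they stand 13 mm farther back than shut.
Start: joints at [-1.245, 0.383, 0.044, 1.598, -0.018, 1.161, -0.05], TCP at [267.281, 592.51, 404.669] pointing down, gripper open.
Joint ranges: [-2.61, 2.61], [-0.41, 2.15], [-1.48, 1.57], [0, 2.5], [-1.57, 4.71], [0.05, 1.97], [-2.85, 2.85]. Speed limits (rad/s): [2.79, 2.79, 3.14, 3.14, 3.14, 3.14, 3.14].

## Interface

Orientations are given as a unit quaternion [x, y, z, w].
In Python, from cell import ctrl gives the robot as it stands.
- The arm moves only by the tool jog_arm, never from a script. Its argument "moves" is a list of rows, each an object with "gripper": the finger opening in m, from 0 to 0.0854; "travel": the shift along the tool's x, y, z in m, a list of three; "twist": the turn about the tool's z in rad. A call has 1 to 20 rows; each row is the pose to reach, as a shift and turn from the pose commanded when the call began, along the tool's axes at that moment; what a row does not reach only later rows make up. A row lasts 1/10 s, in which the tool goes at most 50 mm and 8.59 degrees, less where a joint would pass 70% of its speed; a pose out of reach is approached as far as the arm can. A call with a gripper value outside its range is refused whole. The fingers move at their own pace and stop on an object; "squeeze" is the grip in N (left out, the last holds). Time passes only in rows, so rows that repeat a pose let the fingers close. It gives the time, the measured TCP pose, the force, the opening and the grip force at its end, in the units of the state.
- ctrl.state(): the state, without advancing time (a new reading comes with each control period).
- ctrl.read_camera(name): name is "side" or "top"; returns the picture (480x640x3 uint8, red, green, blue); there is no depth.
- ctrl.camera_params(name): a dict with "K" (3x3 intrinsics, pixels), "pose" (4x4, takes a point from camera to world coordinates). Camera axes: x right, y down, z forward; pixel columns grow to the right and rows downward; lengths in mm; the calibration is good to about 2 mm. A picture is of the moment at which its call begins. camera_params takes no time and is no camera call.
- ctrl.sign_off(): hands the job in; it is judged then, once.
Trained networks look in the newest picture that a camera, given by its name, has taken for a name from the list of things; names that differ only in an ending like _2 or _b are one class to them, and where a whole thing is asked for, a point or a joint stands for the part that bears it (a point fixed in the world has none). Each returns a list of dicts, best first, with "confidence" (0 to 1); they miss things now and then, are a little off and sometimes report something else, mostly with a low value. They report only what shows in the picture. A call takes as long as a camera call. They do not tell look-alikes from the thing itself.
- ctrl.regions_of(name, camera): "region" (480x640 bool, what is visible of it) and "box" ([left, top, right, bottom] in pixels, round what is visible of it).
The state is a dict: "t": time; "joints": joint angles; "qd": joint speeds; "joint_efforts": joint torques, N m; "eef_pos": TCP position; "tool_rot": TCP orientation; "ft_force": force on the tool from outside, world axes, zero at the start; "torque": the same for the moment, N m; "width": finger opening in mm; "grip_force": force on a finger pad.
Only numpy, scipy, OpenCV 4.12 (cv2) and the standard library are available. Lean on these libraries where they do the work, as an engineer would, in place of code of your own. Each camera call takes 0.05 s, during which the arm holds its last target. There are 200 camera calls.

## Working session

There is one attempt and no reset: what is moved stays moved. The work goes in short steps, Python scripts to look and compute and a tool call to move; the robot and the scene stay as the last step left them, time stands still between calls to the robot, and variables do not carry over. Pictures are saved under pics/ and viewed, at most 10 in all, crops included, and the job is handed in when it is done.

Besides the shell and the picture viewer there is one more tool, called by a JSON object that holds its "api" and its "payload". jog_arm: Moves the arm, as the interface text tells. Its arguments: {"type":"object","properties":{"moves":{"type":"array"},"squeeze":{"type":"number"}},"required":["moves"]}

```bash
mkdir -p pics; ls; python3 - <<'E'
from cell import ctrl
import cv2, numpy as np
np.set_printoptions(precision=3,suppress=True)
s=ctrl.state(); print(s)
for c in ("top","side"):
    cv2.imwrite(f"pics/{c}0.png",ctrl.read_camera(c)[:,:,::-1])
    p=ctrl.camera_params(c);print(c,p["K"],p["pose"])
    for n in ("scraper","block","case","lid","die_a","collar","jar"):
        for r in ctrl.regions_of(n,c): print(c,n,round(r["confidence"],2),r["box"],r["region"].sum())
E
```

```text
pics
{'t': 0.0, 'joints': array([-1.245,  0.384,  0.044,  1.6  , -0.018,  1.161, -0.05 ]), 'qd': array([ 0.   ,  0.001,  0.001, -0.001, -0.   ,  0.002, -0.   ]), 'joint_efforts': array([ -0.   , -43.347,   1.025, -24.951,   0.011,   0.011,  -0.   ]), 'eef_pos': array([267.082, 592.044, 403.27 ]), 'tool_rot': array([ 0.21 ,  0.978, -0.001, -0.   ]), 'ft_force': array([-0.657, -0.469, -0.423]), 'torque': array([-0.045, -0.039,  0.002]), 'grip_force': 0.0, 'width': 85.68895927153}
top [[450.295   0.    325.832]
 [  0.    450.295 239.808]
 [  0.      0.      1.   ]] [[ -0.008  -0.993   0.116 470.559]
 [ -1.      0.009   0.004 -75.566]
 [ -0.005  -0.116  -0.993 987.518]
 [  0.      0.      0.      1.   ]]
top scraper 0.88 [330.9, 203.1, 426.8, 229.9] 1531
top scraper 0.63 [158.5, 212.0, 179.5, 237.0] 343
top scraper 0.61 [491.8, 156.8, 563.6, 272.0] 2885
top scraper 0.61 [374.2, 325.4, 438.2, 345.9] 851
top scraper 0.52 [246.9, 202.5, 264.0, 220.2] 214
top scraper 0.27 [179.1, 198.7, 237.9, 261.4] 3243
top block 0.9 [176.2, 197.1, 236.4, 262.8] 3184
top block 0.63 [243.8, 203.4, 261.7, 21
[... 388 characters left out ...]
.6] 397
side [[462.054   0.    324.08 ]
 [  0.    462.054 237.85 ]
 [  0.      0.      1.   ]] [[   0.752   -0.493    0.437  118.264]
 [  -0.659   -0.563    0.499 -572.968]
 [  -0.      -0.663   -0.749  839.354]
 [   0.       0.       0.       1.   ]]
side scraper 0.96 [349.5, 220.5, 413.4, 280.1] 1149
side scraper 0.81 [480.0, 317.0, 532.7, 448.1] 3516
side scraper 0.77 [292.9, 330.1, 333.9, 388.8] 829
side block 0.94 [244.6, 159.3, 303.7, 217.9] 2284
side case 0.81 [303.6, 206.0, 451.5, 344.7] 9790
side lid 0.73 [309.4, 206.6, 453.1, 321.4] 7438
side die_a 0.76 [305.1, 183.5, 314.3, 212.0] 278
side die_a 0.75 [285.1, 144.1, 295.4, 168.4] 155
side collar 0.45 [248.6, 169.4, 259.5, 176.8] 28
```

View pics/top0.png

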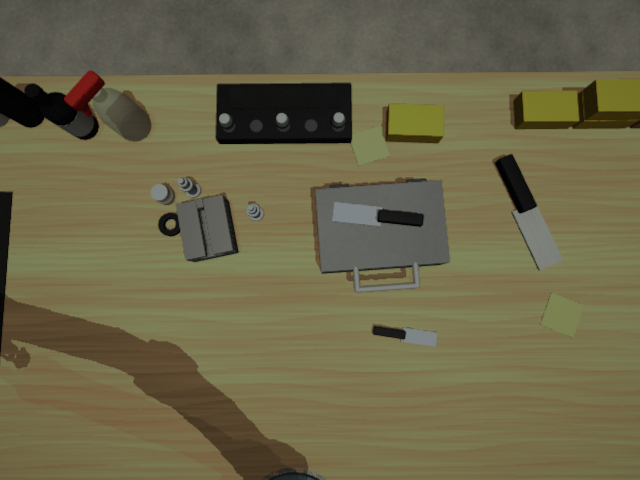

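View pics/side0.png

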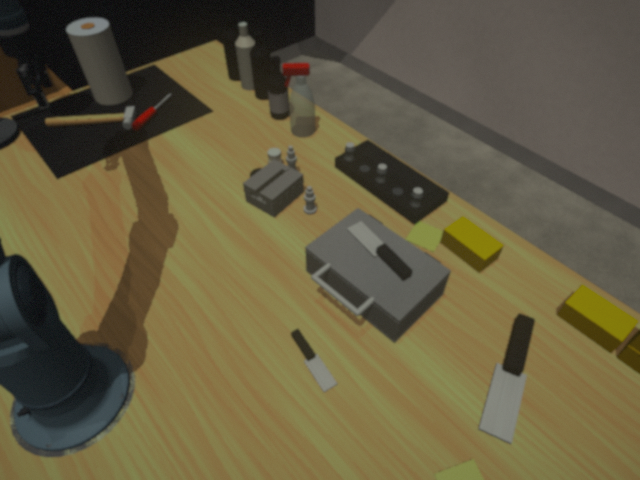

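The images show three scrapers: a large one on the bench at (528,212), a small one at (405,336), and the middle-sized one on the lid at (378,215), tip to the left (+y). The block is at (207,228) with its slit running up and down the image. die_a is just right of it at (255,212), and the lid's bar is at (387,285). Next I'll fit models to the masks from both cameras.

```bash
cat > h.py <<'E'
from cell import ctrl
import cv2, numpy as np
from scipy.optimize import minimize
np.set_printoptions(precision=3,suppress=True)
P={c:ctrl.camera_params(c) for c in("top","side")}
def proj(c,X):
    T=np.linalg.inv(P[c]["pose"]); q=(np.atleast_2d(X)@T[:3,:3].T+T[:3,3])@P[c]["K"].T
    return q[:,:2]/q[:,2:]
def box(x0,x1,y0,y1,z0,z1): return np.array([[x,y,z] for x in(x0,x1) for y in(y0,y1) for z in(z0,z1)],float)
def place(B,p):
    a=p[2]; R=np.array([[np.cos(a),-np.sin(a),0],[np.sin(a),np.cos(a),0],[0,0,1]])
    return B@R.T+[p[0],p[1],0]
def sil(c,boxes,p):
    m=np.zeros((960,1280),np.uint8)
    for B in boxes:
        h=cv2.convexHull(np.float32(proj(c,place(B,p)))).reshape(-1,2)
        cv2.fillConvexPoly(m,np.round((h+.5)*2*16-8).astype(np.int32),1,shift=4)
    return cv2.resize(m.astype(np.float32),(640,480),interpolation=cv2.INTER_AREA)
def fit(boxes,masks,p0):
    f=lambda p:sum(np.abs(sil(c,boxes,p)-m).sum()/m.sum() for c,m in masks.items())
    S=np.array([p0]+[np.array(p0)+d for d in np.diag([12,12,.12])])
    r=minimize(f,p0,method="Nelder-Mead",options=dict(initial_simplex=S,xatol=.05,fatol=1e-5))
    return r.x,r.fun
def scr(z): return [box(0,90,-20,20,z,z+4),box(-90,0,-12,12,z,z+22)]
BLOCK=[box(-60,60,-50,50,0,65)]
CASE=[box(-85,85,-130,130,0,85.5),box(-131,-119,-60,60,74.5,86.5),box(-125,-85,-60,-52,77,84),box(-125,-85,52,60,77,84)]
def pix2w(c,u,v,z):
    T=P[c]["pose"]; d=T[:3,:3]@np.linalg.inv(P[c]["K"])@[u,v,1]
    return T[:3,3]+d*(z-T[2,3])/d[2]
E
cat > m.py <<'E'
from h import *
I={c:ctrl.read_camera(c) for c in P}
def best(n,c,pt):
    return max((r for r in ctrl.regions_of(n,c) if r["region"][max(pt[1]-6,0):pt[1]+7,pt[0]-6:pt[0]+7].any()),key=lambda r:r["confidence"])["region"]
def show(n,boxes,M,z,u,v):
    p0=pix2w("top",u,v,z)
    p0=[p0[0],p0[1],np.pi/2 if n=="scraper" else 0]
    for ms in (M,{"top":M["top"]},{"side":M["side"]}):
        p,f=fit(boxes,{c:m.astype(np.float32) for c,m in ms.items()},p0); print(n,list(ms),p,round(f,3))
        if len(ms)==2: full=p
    return full
M=lambda n,t,s:{"top":best(n,"top",t),"side":best(n,"side",s)}
ms=M("scraper",(378,215),(382,250)); s=show("scraper",scr(85.5),ms,85.5,378,215)
b=show("block",BLOCK,M("block",(207,228),(275,188)),65,207,228)
mc=M("case",(340,250),(340,250))
for c in mc: mc[c]=mc[c]|ms[c]
k=show("case",CASE,mc,80,382,227)
for n,(t,z) in {"die_a":((255,212),50),"collar":((170,224),10),"jar":((162,194),45)}.items(): print(n,pix2w("top",*t,z))
im=I["top"].copy()
for bx,p in((scr(85.5),s),(BLOCK,b),(CASE,k)):
    for B in bx:
        h=cv2.convexHull(np.float32(proj("top",place(B,p)))); cv2.polylines(im,[np.int32(h*16)],True,(0,255,0),1,shift=4)
cv2.imwrite("pics/fit.png",cv2.resize(im[150:320,140:460],None,fx=2.5,fy=2.5,interpolation=cv2.INTER_CUBIC)[:,:,::-1])
from scipy.spatial.transform import Rotation as R
st=ctrl.state();print(st["t"],R.from_quat(st["tool_rot"]).as_matrix())
E
python3 m.py
```

```text
scraper ['top', 'side'] [ 624.06  -174.104    1.453] 0.183
scraper ['top'] [ 624.599 -174.442    1.455] 0.066
scraper ['side'] [ 622.377 -174.395    1.448] 0.078Traceback (most recent call last):
  File "m.py", line 14, in <module>
    b=show("block",BLOCK,M("block",(207,228),(275,188)),65,207,228)
                         ~^^^^^^^^^^^^^^^^^^^^^^^^^^^^^
  File "m.py", line 12, in <lambda>
    M=lambda n,t,s:{"top":best(n,"top",t),"side":best(n,"side",s)}
                                                 ~~~~^^^^^^^^^^^^
  File "m.py", line 4, in best
    return max((r for r in ctrl.regions_of(n,c) if r["region"][max(pt[1]-6,0):pt[1]+7,pt[0]-6:pt[0]+7].any()),key=lambda r:r["confidence"])["region"]
           ~~~^^^^^^^^^^^^^^^^^^^^^^^^^^^^^^^^^^^^^^^^^^^^^^^^^^^^^^^^^^^^^^^^^^^^^^^^^^^^^^^^^^^^^^^^^^^^^^^^^^^^^^^^^^^^^^^^^^^^^^^^^^^^^
ValueError: max() iterable argument is empty
```

```bash
python3 - <<'E'
s=open('m.py').read()
i=s.index("def best"); j=s.index("def show")
s=s[:i]+'''def best(n,c,pt):
    for _ in range(6):
        L=[r for r in ctrl.regions_of(n,c) if r["region"][pt[1]-6:pt[1]+7,pt[0]-6:pt[0]+7].any() and r["confidence"]>.3]
        if L: return L[0]["region"]
        ctrl.read_camera(c)
    raise SystemExit("missed "+n)
'''+s[j:]
open('m.py','w').write(s)
E
python3 m.py
```

```text
scraper ['top', 'side'] [ 623.535 -174.52     1.447] 0.202
scraper ['top'] [ 624.52  -174.565    1.451] 0.102
scraper ['side'] [ 622.543 -174.547    1.458] 0.066
block ['top', 'side'] [608.939 181.841   0.201] 0.105
block ['top'] [608.965 181.929   0.202] 0.03
block ['side'] [607.875 179.562   0.179] 0.075
case ['top', 'side'] [ 606.094 -184.218    0.063] 0.073
case ['top'] [ 606.093 -184.195    0.066] 0.05
case ['side'] [ 605.157 -184.075    0.067] 0.021
die_a [640.891  77.364  50.   ]
collar [623.082 270.633  10.   ]
jar [682.602 277.449  45.   ]
1.5 [[-0.912  0.411 -0.   ]
 [ 0.411  0.912  0.   ]
 [ 0.     0.    -1.   ]]
```

View pics/fit.png

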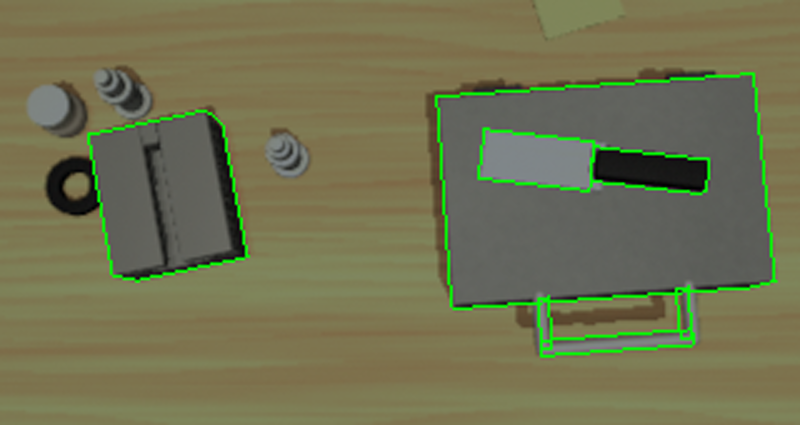

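```bash
cat > plan.py <<'E'
# python3 plan.py x y z theta_deg  [x y z theta ...]: successive targets -> shifts in tool axes (commanded chain from cmd.npy)
import sys,numpy as np,os
c=np.load("cmd.npy") if os.path.exists("cmd.npy") else np.array([267.281,592.51,404.669,155.73])
for t in np.array(sys.argv[1:],float).reshape(-1,4):
    a=np.radians(c[3]); d=t-c
    x=np.array([np.cos(a),np.sin(a)]); y=np.array([np.sin(a),-np.cos(a)])
    print("from",c.round(1),"to",t,"travel",[round(v/1000,4) for v in(d[:2]@x,d[:2]@y,-d[2])],"twist",round(np.radians(-d[3]),3))
    c=t
np.save("cmd.npy",c)
E
python3 plan.py 620 -206.2 330 83.25 620 -206.2 261.5 83.25; python3 -c "
from cell import ctrl
from scipy.spatial.transform import Rotation as R
import numpy as np
m=R.from_quat(ctrl.state()['tool_rot']).as_matrix();print(ctrl.tip_extent,np.degrees(np.arctan2(m[1,0],m[0,0])),m[2])"
```

```text
from [267.3 592.5 404.7 155.7] to [ 620.   -206.2   330.     83.25] travel [np.float64(-0.6498), np.float64(-0.5831), np.float64(0.0747)] twist 1.265
from [ 620.  -206.2  330.    83.2] to [ 620.   -206.2   261.5    83.25] travel [np.float64(0.0), np.float64(0.0), np.float64(0.0685)] twist -0.0
173.4 155.72236065767774 [ 7.19602056e-06  1.03918425e-07 -1.00000000e+00]
```

{"api": "jog_arm", "payload": {"moves": [{"gripper": 0.05,"travel": [-0.6498,-0.5831,0.0],"twist": 1.265},{"gripper": 0.05,"travel": [-0.6498,-0.5831,0.0],"twist": 1.265},{"gripper": 0.05,"travel": [-0.6498,-0.5831,0.0],"twist": 1.265},{"gripper": 0.05,"travel": [-0.6498,-0.5831,0.0],"twist": 1.265},{"gripper": 0.05,"travel": [-0.6498,-0.5831,0.0],"twist": 1.265},{"gripper": 0.05,"travel": [-0.6498,-0.5831,0.0],"twist": 1.265},{"gripper": 0.05,"travel": [-0.6498,-0.5831,0.0],"twist": 1.265},{"gripper": 0.05,"travel": [-0.6498,-0.5831,0.0],"twist": 1.265},{"gripper": 0.05,"travel": [-0.6498,-0.5831,0.0],"twist": 1.265},{"gripper": 0.05,"travel": [-0.6498,-0.5831,0.0],"twist": 1.265},{"gripper": 0.05,"travel": [-0.6498,-0.5831,0.0],"twist": 1.265},{"gripper": 0.05,"travel": [-0.6498,-0.5831,0.0],"twist": 1.265},{"gripper": 0.05,"travel": [-0.6498,-0.5831,0.0],"twist": 1.265},{"gripper": 0.05,"travel": [-0.6498,-0.5831,0.0],"twist": 1.265},{"gripper": 0.05,"travel": [-0.6498,-0.5831,0.0],"twist": 1.265},{"gripper": 0.05,"travel": [-0.6498,-0.5831,0.0747],"twist": 1.265},{"gripper": 0.05,"travel": [-0.6498,-0.5831,0.0747],"twist": 1.265},{"gripper": 0.05,"travel": [-0.6498,-0.5831,0.0747],"twist": 1.265},{"gripper": 0.05,"travel": [-0.6498,-0.5831,0.0747],"twist": 1.265},{"gripper": 0.05,"travel": [-0.6498,-0.5831,0.0747],"twist": 1.265}]}}

```text
t: 3.5
eef_pos: [619.4, -207.3, 328.8]
tool_rot: [0.748, 0.663, -0.001, -0.001]
ft_force: [-0.2, -0.0, 0.4]
width: 50.4
grip_force: 0.0
```

{"api": "jog_arm", "payload": {"moves": [{"gripper": 0.05,"travel": [0,0,0.035],"twist": 0},{"gripper": 0.05,"travel": [0,0,0.06],"twist": 0},{"gripper": 0.05,"travel": [0,0,0.0685],"twist": 0},{"gripper": 0.05,"travel": [0,0,0.0685],"twist": 0},{"gripper": 0.015,"travel": [0,0,0.0685],"twist": 0},{"gripper": 0.015,"travel": [0,0,0.0685],"twist": 0},{"gripper": 0.015,"travel": [0,0,0.0685],"twist": 0},{"gripper": 0.015,"travel": [0,0,0.0685],"twist": 0},{"gripper": 0.015,"travel": [0,0,0.0685],"twist": 0},{"gripper": 0.015,"travel": [0,0,0.0685],"twist": 0}], "squeeze": 50}}

```text
t: 4.5
eef_pos: [620.9, -206.5, 264.0]
tool_rot: [0.747, 0.664, 0.001, 0.001]
ft_force: [-0.7, 2.3, 5.9]
width: 22.7
grip_force: 51.4
```

```bash
python3 - <<'E'
from h import *
print(ctrl.state()["width"],ctrl.state()["ft_force"],ctrl.state()["grip_force"],ctrl.tip_extent)
a=[ctrl.read_camera(c)[150:350,230:500] for c in P]
cv2.imwrite("pics/g.png",cv2.resize(np.hstack(a),None,fx=1.45,fy=1.45)[:,:,::-1])
E
```

```text
22.68747095761021 [-0.711  2.299  5.935] 51.393869519233704 173.4
```

View pics/g.png

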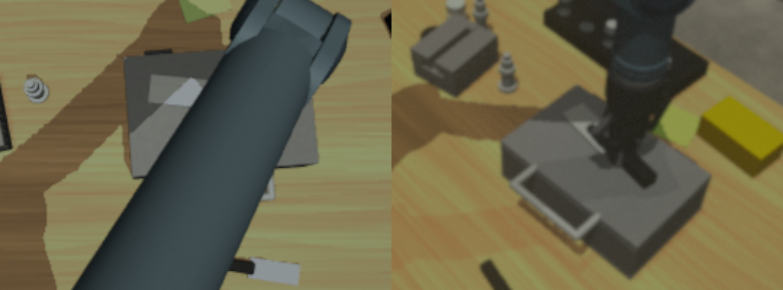

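```bash
python3 plan.py 620 -206.2 370 83.25 396.1 138.6 370 11.34 396.1 138.6 219 11.34
```

```text
from [ 620.  -206.2  261.5   83.2] to [ 620.   -206.2   370.     83.25] travel [np.float64(0.0), np.float64(0.0), np.float64(-0.1085)] twist -0.0
from [ 620.  -206.2  370.    83.2] to [396.1  138.6  370.    11.34] travel [np.float64(0.3161), np.float64(-0.2629), np.float64(-0.0)] twist 1.255
from [396.1 138.6 370.   11.3] to [396.1  138.6  219.    11.34] travel [np.float64(0.0), np.float64(0.0), np.float64(0.151)] twist -0.0
```

{"api": "jog_arm", "payload": {"moves": [{"gripper": 0.015,"travel": [0,0,-0.02],"twist": 0},{"gripper": 0.015,"travel": [0,0,-0.06],"twist": 0},{"gripper": 0.015,"travel": [0,0,-0.1085],"twist": 0},{"gripper": 0.015,"travel": [0,0,-0.1085],"twist": 0},{"gripper": 0.015,"travel": [0,0,-0.1085],"twist": 0},{"gripper": 0.015,"travel": [0,0,-0.1085],"twist": 0}]}}

```text
t: 5.2
eef_pos: [619.1, -205.7, 368.3]
tool_rot: [0.748, 0.664, -0.001, -0.001]
ft_force: [-0.0, -0.1, -1.6]
width: 23.1
grip_force: 50.5
```

{"api": "jog_arm", "payload": {"moves": [{"gripper": 0.015,"travel": [0.03,-0.025,0],"twist": 0.12},{"gripper": 0.015,"travel": [0.06,-0.05,0],"twist": 0.24},{"gripper": 0.015,"travel": [0.09,-0.075,0],"twist": 0.36},{"gripper": 0.015,"travel": [0.12,-0.1,0],"twist": 0.48},{"gripper": 0.015,"travel": [0.15,-0.125,0],"twist": 0.6},{"gripper": 0.015,"travel": [0.18,-0.15,0],"twist": 0.72},{"gripper": 0.015,"travel": [0.21,-0.175,0],"twist": 0.84},{"gripper": 0.015,"travel": [0.24,-0.2,0],"twist": 0.96},{"gripper": 0.015,"travel": [0.27,-0.225,0],"twist": 1.08},{"gripper": 0.015,"travel": [0.3,-0.25,0],"twist": 1.2},{"gripper": 0.015,"travel": [0.3161,-0.2629,0],"twist": 1.255},{"gripper": 0.015,"travel": [0.3161,-0.2629,0],"twist": 1.255},{"gripper": 0.015,"travel": [0.3161,-0.2629,0.05],"twist": 1.255},{"gripper": 0.015,"travel": [0.3161,-0.2629,0.1],"twist": 1.255},{"gripper": 0.015,"travel": [0.3161,-0.2629,0.14],"twist": 1.255},{"gripper": 0.015,"travel": [0.3161,-0.2629,0.151],"twist": 1.255},{"gripper": 0.015,"travel": [0.3161,-0.2629,0.151],"twist": 1.255},{"gripper": 0.015,"travel": [0.3161,-0.2629,0.151],"twist": 1.255},{"gripper": 0.015,"travel": [0.3161,-0.2629,0.151],"twist": 1.255}]}}

```text
t: 7.1
eef_pos: [396.7, 138.7, 219.8]
tool_rot: [0.995, 0.099, 0.001, -0.0]
ft_force: [0.7, -0.1, -0.9]
width: 22.9
grip_force: 50.5
```

```bash
python3 - <<'E'
from h import *
print(ctrl.state()["joints"])
a=[]
for c,(r,q) in {"top":(170,130),"side":(120,190)}.items():
    im=ctrl.read_camera(c).copy()
    # expected blade at the present pose, green
    for z in (0,):
        p=[396.1+32.2*np.cos(.198),138.6+32.2*np.sin(.198),.198]
        q4=place(np.array([[90,-20,39],[90,20,39],[0,20,39],[0,-20,39]],float),p)
        cv2.polylines(im,[np.int32(proj(c,q4)*16)],True,(0,255,0),1,shift=4)
    m=place(np.array([[-60,-25,35],[-60,25,35],[-60,25,49],[-60,-25,49]],float),[608.8,181.3,.198])
    cv2.polylines(im,[np.int32(proj(c,m)*16)],True,(255,0,0),1,shift=4)
    a.append(cv2.resize(im[r:r+160,q:q+160],None,fx=2.45,fy=2.45,interpolation=cv2.INTER_CUBIC))
    for g in ctrl.regions_of("scraper",c): print(c,g["box"],g["confidence"],g["region"].sum())
cv2.imwrite("pics/pre.png",np.hstack(a)[:,:,::-1])
E
```

```text
[-1.034  0.285  0.657  2.291 -0.292  0.641 -1.533]
top [494.7, 154.7, 561.5, 273.4] 0.77 2853
top [204.4, 272.9, 238.3, 358.6] 0.68 1191
side [293.1, 330.2, 337.8, 391.2] 0.86 904
side [482.4, 312.4, 532.1, 446.5] 0.81 3459
side [188.7, 201.3, 252.3, 246.9] 0.68 756
```

View pics/pre.png

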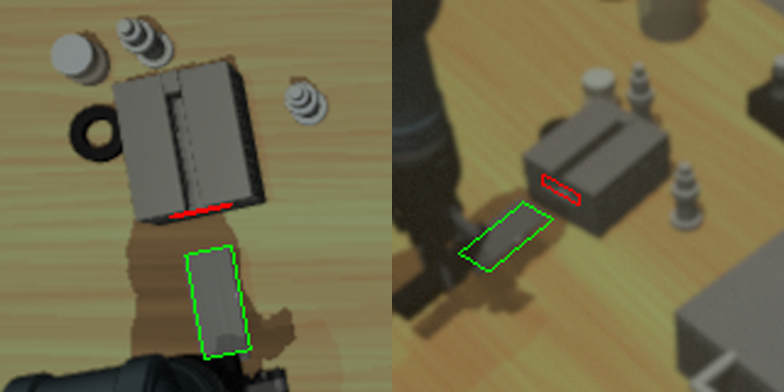

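{"api": "jog_arm", "payload": {"moves": [{"gripper": 0.015,"travel": [0.01,0,0.001],"twist": 0},{"gripper": 0.015,"travel": [0.02,0,0.001],"twist": 0},{"gripper": 0.015,"travel": [0.03,0,0.001],"twist": 0},{"gripper": 0.015,"travel": [0.04,0,0.001],"twist": 0},{"gripper": 0.015,"travel": [0.05,0,0.001],"twist": 0},{"gripper": 0.015,"travel": [0.06,0,0.001],"twist": 0},{"gripper": 0.015,"travel": [0.07,0,0.001],"twist": 0},{"gripper": 0.015,"travel": [0.08,0,0.001],"twist": 0},{"gripper": 0.015,"travel": [0.09,0,0.001],"twist": 0},{"gripper": 0.015,"travel": [0.1,0,0.001],"twist": 0},{"gripper": 0.015,"travel": [0.11,0,0.001],"twist": 0},{"gripper": 0.015,"travel": [0.115,0,0.001],"twist": 0},{"gripper": 0.015,"travel": [0.119,0,0.001],"twist": 0},{"gripper": 0.015,"travel": [0.119,0,0.001],"twist": 0},{"gripper": 0.015,"travel": [0.119,0,0.001],"twist": 0}]}}

```text
t: 8.8
eef_pos: [512.3, 161.9, 217.8]
tool_rot: [0.995, 0.099, -0.0, 0.0]
ft_force: [-0.2, 0.4, -2.0]
width: 22.9
grip_force: 50.5
```

{"api": "jog_arm", "payload": {"moves": [{"gripper": 0.015,"travel": [0.002,0,0.001],"twist": 0},{"gripper": 0.015,"travel": [0.004,0,0.002],"twist": 0},{"gripper": 0.015,"travel": [0.006,0,0.002],"twist": 0},{"gripper": 0.015,"travel": [0.007,0,0.002],"twist": 0},{"gripper": 0.015,"travel": [0.008,0,0.002],"twist": 0},{"gripper": 0.015,"travel": [0.008,0,0.002],"twist": 0},{"gripper": 0.015,"travel": [0.008,0,0.002],"twist": 0}]}}

```text
t: 9.5
eef_pos: [519.3, 163.3, 215.3]
tool_rot: [0.995, 0.099, -0.002, 0.0]
ft_force: [-4.0, -1.4, 0.1]
width: 22.5
grip_force: 50.7
```

{"api": "jog_arm", "payload": {"moves": [{"gripper": 0.05,"travel": [0.007,0,0.002],"twist": 0},{"gripper": 0.05,"travel": [0.007,0,0.002],"twist": 0},{"gripper": 0.05,"travel": [0.007,0,0.002],"twist": 0},{"gripper": 0.05,"travel": [0.007,0,0.002],"twist": 0},{"gripper": 0.05,"travel": [0.007,0,0.002],"twist": 0},{"gripper": 0.05,"travel": [0.007,0,-0.03],"twist": 0},{"gripper": 0.05,"travel": [0.007,0,-0.08],"twist": 0},{"gripper": 0.05,"travel": [0.007,0,-0.13],"twist": 0},{"gripper": 0.05,"travel": [-0.033,0,-0.15],"twist": 0},{"gripper": 0.05,"travel": [-0.073,0,-0.15],"twist": 0},{"gripper": 0.05,"travel": [-0.113,0,-0.15],"twist": 0},{"gripper": 0.05,"travel": [-0.113,0,-0.15],"twist": 0},{"gripper": 0.05,"travel": [-0.113,0,-0.15],"twist": 0}]}}

```text
t: 10.8
eef_pos: [408.8, 141.1, 366.0]
tool_rot: [0.995, 0.099, 0.0, -0.001]
ft_force: [0.1, -0.1, -0.2]
width: 49.9
grip_force: 0.0
```

```bash
python3 - <<'E'
from h import *
a=[]
for c,(r,q) in {"top":(170,130),"side":(120,190)}.items():
    im=ctrl.read_camera(c).copy()
    for g in ctrl.regions_of("scraper",c): print(c,g["box"],g["confidence"],g["region"].sum())
    for B in scr(36):
        p=[608.8-60*np.cos(.198),181.3-60*np.sin(.198),.198]
        cv2.polylines(im,[np.int32(cv2.convexHull(np.float32(proj(c,place(B,p))))*16)],True,(0,255,0),1,shift=4)
    a.append(cv2.resize(im[r:r+160,q:q+160],None,fx=2.45,fy=2.45,interpolation=cv2.INTER_CUBIC))
cv2.imwrite("pics/home.png",np.hstack(a)[:,:,::-1])
E
```

```text
top [203.2, 217.1, 226.0, 298.0] 0.89 779
top [372.9, 325.4, 437.2, 348.1] 0.81 784
top [490.8, 156.9, 562.4, 272.1] 0.55 2842
side [228.3, 192.5, 264.5, 219.6] 0.66 436
side [293.2, 330.1, 335.4, 389.8] 0.64 875
side [480.6, 314.0, 533.3, 446.1] 0.58 3508
```

View pics/home.png

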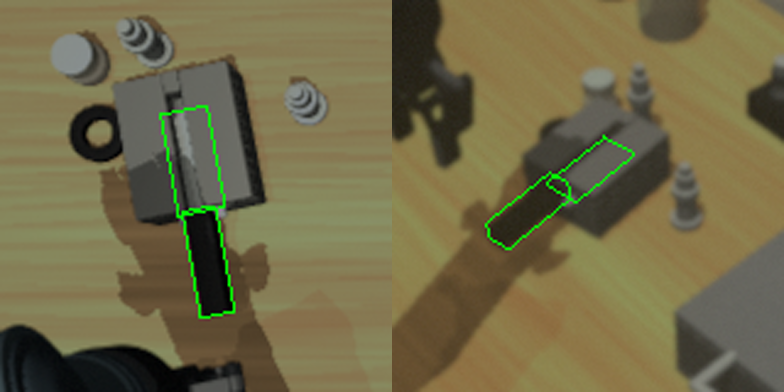

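```bash
python3 - <<'E'
import numpy as np; np.save("cmd.npy",np.array([409.8,141.4,366,11.34]))
E
python3 plan.py 481.1 -192.3 300 93.7 481.1 -192.3 240 93.7
```

```text
from [409.8 141.4 366.   11.3] to [ 481.1 -192.3  300.    93.7] travel [np.float64(0.0043), np.float64(0.3412), np.float64(0.066)] twist -1.437
from [ 481.1 -192.3  300.    93.7] to [ 481.1 -192.3  240.    93.7] travel [np.float64(0.0), np.float64(0.0), np.float64(0.06)] twist -0.0
```

{"api": "jog_arm", "payload": {"moves": [{"gripper": 0.034,"travel": [0,0.035,0],"twist": -0.14},{"gripper": 0.034,"travel": [0,0.07,0],"twist": -0.28},{"gripper": 0.034,"travel": [0,0.105,0],"twist": -0.42},{"gripper": 0.034,"travel": [0,0.14,0],"twist": -0.56},{"gripper": 0.034,"travel": [0,0.175,0],"twist": -0.7},{"gripper": 0.034,"travel": [0,0.21,0],"twist": -0.84},{"gripper": 0.034,"travel": [0,0.245,0],"twist": -0.98},{"gripper": 0.034,"travel": [0,0.28,0],"twist": -1.12},{"gripper": 0.034,"travel": [0,0.315,0],"twist": -1.26},{"gripper": 0.034,"travel": [0.0043,0.3412,0],"twist": -1.4},{"gripper": 0.034,"travel": [0.0043,0.3412,0.04],"twist": -1.437},{"gripper": 0.034,"travel": [0.0043,0.3412,0.066],"twist": -1.437},{"gripper": 0.034,"travel": [0.0043,0.3412,0.066],"twist": -1.437},{"gripper": 0.034,"travel": [0.0043,0.3412,0.066],"twist": -1.437}]}}

```text
t: 12.4
eef_pos: [481.6, -192.7, 299.9]
tool_rot: [0.685, 0.729, -0.001, 0.0]
ft_force: [-0.3, -1.0, -0.5]
width: 34.2
grip_force: 0.0
```

```bash
python3 - <<'E'
from h import *
print(ctrl.state()["joints"])
im=ctrl.read_camera("side").copy()
b=place(np.array([[-125,-60,80.5],[-125,60,80.5]],float),[605.8,-184.2,.065])
cv2.polylines(im,[np.int32(proj("side",b)*16)],False,(0,255,0),1,shift=4)
cv2.imwrite("pics/bar.png",cv2.resize(im[190:350,230:460],None,fx=3,fy=3)[:,:,::-1])
E
```

```text
[-0.458  0.369  0.89   2.035 -0.363  0.902  0.691]
```

View pics/bar.png

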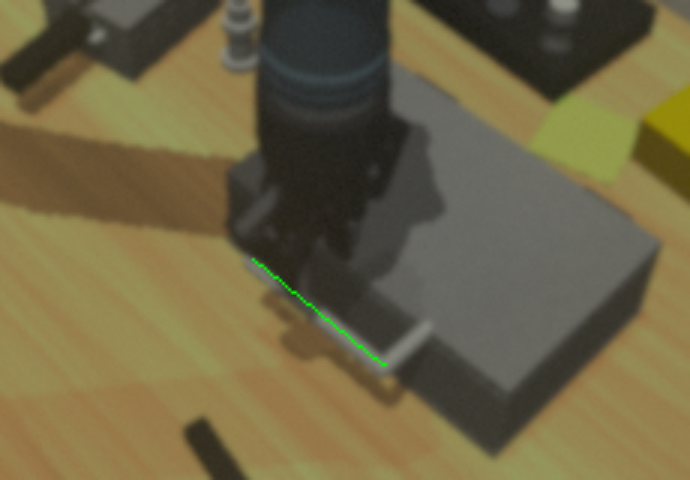

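{"api": "jog_arm", "payload": {"moves": [{"gripper": 0.034,"travel": [0,-0.001,0.02],"twist": 0},{"gripper": 0.034,"travel": [0,-0.001,0.04],"twist": 0},{"gripper": 0.034,"travel": [0,-0.001,0.055],"twist": 0},{"gripper": 0.034,"travel": [0,-0.001,0.06],"twist": 0},{"gripper": 0.034,"travel": [0,-0.001,0.06],"twist": 0},{"gripper": 0.005,"travel": [0,-0.001,0.06],"twist": 0},{"gripper": 0.005,"travel": [0,-0.001,0.06],"twist": 0},{"gripper": 0.005,"travel": [0,-0.001,0.06],"twist": 0},{"gripper": 0.005,"travel": [0,-0.001,0.06],"twist": 0},{"gripper": 0.005,"travel": [0,-0.001,0.06],"twist": 0},{"gripper": 0.005,"travel": [0,-0.001,0.06],"twist": 0}], "squeeze": 40}}

```text
t: 13.55
eef_pos: [480.3, -192.8, 241.0]
tool_rot: [0.684, 0.729, 0.001, 0.0]
ft_force: [-2.7, -0.2, 5.6]
width: 10.1
grip_force: 39.3
```

{"api": "jog_arm", "payload": {"moves": [{"gripper": 0.005,"travel": [0,0.0005,-0.009],"twist": 0},{"gripper": 0.005,"travel": [0,0.0012,-0.0183],"twist": 0},{"gripper": 0.005,"travel": [0,0.0041,-0.0364],"twist": 0},{"gripper": 0.005,"travel": [0,0.0085,-0.0542],"twist": 0},{"gripper": 0.005,"travel": [0,0.0144,-0.0715],"twist": 0},{"gripper": 0.005,"travel": [0,0.0218,-0.0883],"twist": 0},{"gripper": 0.005,"travel": [0,0.0306,-0.1043],"twist": 0},{"gripper": 0.005,"travel": [0,0.0409,-0.1196],"twist": 0},{"gripper": 0.005,"travel": [0,0.0409,-0.1196],"twist": 0},{"gripper": 0.005,"travel": [0,0.0409,-0.1196],"twist": 0}]}}

```text
t: 14.55
eef_pos: [519.0, -190.4, 359.6]
tool_rot: [0.684, 0.729, -0.001, -0.002]
ft_force: [-5.5, -0.7, 2.5]
width: 10.0
grip_force: 39.5
```

{"api": "jog_arm", "payload": {"moves": [{"gripper": 0.005,"travel": [0,0.0055,-0.0073],"twist": 0},{"gripper": 0.005,"travel": [0,0.0115,-0.0143],"twist": 0},{"gripper": 0.005,"travel": [0,0.0242,-0.0275],"twist": 0},{"gripper": 0.005,"travel": [0,0.038,-0.0395],"twist": 0},{"gripper": 0.005,"travel": [0,0.0528,-0.0503],"twist": 0},{"gripper": 0.005,"travel": [0,0.0605,-0.0552],"twist": 0},{"gripper": 0.005,"travel": [0,0.0685,-0.0598],"twist": 0},{"gripper": 0.005,"travel": [0,0.0685,-0.0598],"twist": 0},{"gripper": 0.005,"travel": [0,0.0685,-0.0598],"twist": 0},{"gripper": 0.005,"travel": [0,0.0685,-0.0598],"twist": 0},{"gripper": 0.005,"travel": [0,0.0685,-0.0598],"twist": 0},{"gripper": 0.005,"travel": [0,0.0685,-0.0598],"twist": 0}]}}

```text
t: 15.75
eef_pos: [588.5, -186.1, 422.9]
tool_rot: [0.684, 0.729, 0.0, -0.001]
ft_force: [-9.9, 2.6, 14.2]
width: 10.1
grip_force: 41.2
```

```bash
python3 - <<'E'
from h import *
s=ctrl.state();print(s["eef_pos"],s["ft_force"],s["qd"])
im=ctrl.read_camera("side").copy()
top=ctrl.read_camera("top")
for d in (60,):
    a=np.radians(d); L=[]
    for x,y in((-170,-130),(-170,130),(0,130),(0,-130)):
        L.append([85+x*np.cos(a)-10*-np.sin(a),y,75.5-x*np.sin(a)+10*np.cos(a)])
    q=place(np.array(L,float),[605.8,-184.2,.065])
    cv2.polylines(im,[np.int32(proj("side",q)*16)],True,(0,255,0),1,shift=4)
cv2.imwrite("pics/end.png",np.hstack([cv2.resize(im,(500,375)),cv2.resize(top[150:350,130:290],(300,375))])[:,:,::-1])
E
```

```text
[ 588.517 -186.086  422.907] [-9.881  2.614 14.247] [ 0.001  0.     0.001  0.    -0.002 -0.001 -0.   ]
```

View pics/end.png

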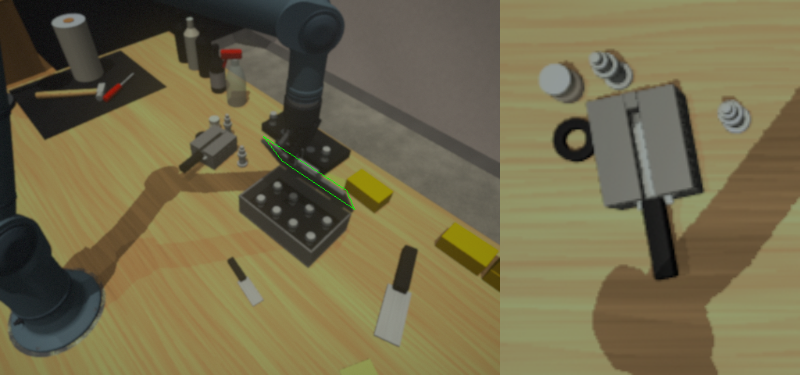

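```bash
python3 -c "
from cell import ctrl
print(ctrl.sign_off(), ctrl.state()['t'])"
```

```text
the job is handed in; nothing more can be done
the job is handed in; nothing more can be done
```

The scraper is fully home in the slot and let go, the lid is held at about 60 degrees, the other things on the bench look undisturbed, and the job was handed in at about 16 s; no verdict was returned.

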